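# Free the test bar from the screw press of unknown thread and lay it on its stand

### The arm

A 7-joint arm with a two-finger parallel gripper is mounted at the origin on a cart in front of the work surface, level with it; the furniture and walls round the work are solid. World frame = base frame: x ahead of the robot, y to its left, z up, the work surface at z = 0. Lengths are in mm, angles in rad, forces in N, time in s.
With the tool pointing down it reaches from about 350 to 775 mm from the base axis. Payload 3.1 kg.
Tool frame: the origin (TCP) lies on the centre line of the jaws, within the pads' length; the fingertips stand 8 mm ahead of it and the grasp point (between the pads) lies 11 mm behind it; z points along the fingers, y is the line along which they close (so a half turn about z gives the same grasp; the last joint's range is limited). The gripper opens to 85 mm and grips with 20 to 120 N. Pads are 22 mm wide; open, the fingers measure 114 mm over their backs; the gripper's body (76 mm by 85 mm) begins 54 mm behind the grasp point. The pads swing forward as they close: fully open they stand 13 mm farther back than shut.
Start: joints at [-1.379, 0.311, 0.014, 1.512, -0.004, 1.319, -0.027], TCP at [127.392, 535.059, 239.304] pointing down, gripper open.
Joint ranges: [-2.7, 2.7], [-0.3, 1.91], [-1.27, 1.3], [0.12, 2.57], [-1.44, 4.58], [0.2, 2.03], [-3.05, 3.05]. Speed limits (rad/s): [2.79, 2.79, 3.14, 3.14, 3.14, 3.14, 3.14].

### API

Orientations are given as a rotation vector (axis times angle).
In Python, from workcell import observe, camera, get_calibration, job_done, boxes_of gives the robot as it stands.
- The arm moves only by the shell command python3 -m crank 'ROWS' [FORCE]. ROWS is JSON, a list of rows, each a list of 3 entries, a list of its own where there are three numbers: the turn, a rotation vector about the world's x, y, z in degrees, then the shift along the world's x, y, z in m, then the closure, from 0 (fully open) to 1 (shut). A call has 1 to 5 rows; each row is the pose to reach, as a shift and turn from the pose commanded when the call began; what a row does not reach only later rows make up. A row lasts 1/12 s, in which the tool goes at most 41.7 mm and 7.16 degrees, less where a joint would pass 70% of its speed; a pose out of reach is approached as far as the arm can. A call with a gripper value outside its range is refused whole. The fingers move at their own pace and stop on an object; FORCE is the grip in N (left out, the last holds). Time passes only in rows, so rows that repeat a pose let the fingers close. It gives the time, the measured TCP pose, the force, the opening and the grip force at its end, in the units of the state.
- observe(): the state, without advancing time (a new reading comes with each control period).
- camera(name): name is "scene" or "side" or "wrist"; returns the picture (420x560x3 uint8, red, green, blue); there is no depth.
- get_calibration(name): a dict with "intrinsics" (3x3 intrinsics, pixels), "world_to_cam" (4x4, takes a point from world to camera coordinates); the wrist camera has in their place "T_tool_cam" (4x4, takes a point from camera to tool coordinates, whose origin is the TCP and whose axes are the flange's). Camera axes: x right, y up, looking along -z (the intrinsics and any distortion apply to the point x, -y, -z); pixel columns grow to the right and rows downward; lengths in mm; the calibration is good to about 2 mm. A picture is of the moment at which its call begins: read the wrist's pose just before it. get_calibration takes no time and is no camera call.
- job_done(): hands the job in; it is judged then, once.
Trained networks look in the newest picture that a camera, given by its name, has taken for a name from the list of things; names that differ only in an ending like _2 or _b are one class to them, and where a whole thing is asked for, a point or a joint stands for the part that bears it (a point fixed in the world has none). Each returns a list of dicts, best first, with "p" (0 to 1); they miss things now and then, are a little off and sometimes report something else, mostly with a low value. They report only what shows in the picture. A call takes as long as a camera call. They do not tell look-alikes from the thing itself.
- boxes_of(camera, query): "rect" ([left, top, right, bottom] in pixels, round what is visible of it).
The state is a dict: "time_s": time; "joints": joint angles; "joint_vel": joint speeds; "effort": joint torques, N m; "tool_pos": TCP position; "tcp_rot": TCP orientation; "contact_force": force on the tool from outside, world axes, zero at the start; "torque": the same for the moment, N m; "gripper_width": opening from 0.0 (shut) to 1.0 (fully open); "gripper_force": force on a finger pad.
Only numpy, scipy, OpenCV 4.12 (cv2) and the standard library are available. Lean on these libraries where they do the work, as an engineer would, in place of code of your own. Each camera call takes 0.05 s, during which the arm holds its last target. There are 200 camera calls.

### The job

The dog-bone test bar is pinned in the small screw press, and nobody knows whether its screw has a left-hand or a right-hand thread: try the winged knob, feel which way it gives, and turn it until the pin is well clear of the bar. Draw the bar out by its free end, lay it flat on the open worktop away from the press and let go of it, then take it again by its narrow waist and lay it across the two forks of the stand, one wide end in each. Leave everything else standing where it is.

Things in the scene. Friction and masses are not known exactly. Their poses are not given: they have to be found in the camera images.
- press: Grey fixed screw press, 130 x 126 mm; origin on the worktop under the knob's axis, z up, x along the bar into the press. Base plate x -85 to +45, y +-60, 12 mm thick; columns at y +-48 and a bridge (top z = 111 mm) at x = 0. The bar lies along x, its underside 40 mm up, on a bed (x +-25 mm) and a post at x = -66 mm; its free end (x -130 to -90 mm) stands out in the air.
- knob_grip (a point): Centre of the black winged knob on top of the press, on its vertical axis, 149 mm above the worktop. The wing is an upright flat plate 78 mm long (the point's x axis), 14 mm thick (y axis), from 128 to 164 mm above the worktop; below it a round hub of 44 mm diameter.
- knob (a joint): Turn of the winged knob, rad, 0 at the start, positive counter-clockwise seen from above. It gives in one direction only (up to 1.5 rad); in the other it stops dead after about 0.03 rad. Which one cannot be seen and differs from time to time. Friction about 0.12 N m; it stays where it is left.
- jaw (a joint): Lift of the press's jaw and pin, m: 0 closed, about 0.0125 with the knob turned 1.1 rad, 0.017 with it turned fully (1.5 rad), alike for both threads. The 10 mm pin reaches 8 mm into a 14 mm hole in the bar's wide end; it counts as well clear when the jaw is lifted more than 0.011.
- bar_center (a point): Centre of the loose plain aluminium dog-bone bar, 150 x 36 x 20 mm (x, y, z), 0.2 kg, 20 mm thick throughout. Each wide end is 40 mm long and 36 mm wide with an upright 14 mm hole; the waist between is 20 mm wide for 60 mm, with a short 28 mm wide step at either end. x runs along it, from the free end towards the end in the press.
- bar_free_end (a point): Middle of the bar's wide end that stands free of the press, half-way up, 57 mm from the bar's centre towards -x of the bar. At the start 50 mm above the worktop.
- stand_seat (a point): Where the bar's centre is to be: over the middle of the fixed grey two-fork stand, 55 mm above the worktop. x runs along the bar's place (the bar may point either way). Foot 134 x 66 x 10 mm. Forks at x = +-55 mm, 16 mm thick, 66 mm wide; notch floors 45 mm above the worktop, prongs up to 68 mm; notches 44 mm wide, 53 mm above z = 60 mm.
- beaker: Clear beaker, 70 mm wide, 87 mm high, origin under its centre. Bystander.
- cup: Specimen cup with a white lid, 65 mm wide, 70 mm high, origin under its centre. Bystander.
- timer: White kitchen-style lab timer, 62 x 62 x 44 mm, origin under its centre. Bystander.
- dishes: Petri dish, 60 mm wide, 15 mm high, origin under its centre. Bystander.
Not all that is in view belongs to the job. There is more than one size of the part that bears bar_center; the job needs the larger.

How it is judged (in metres and radians):
On the way, in this order (a step that is already met when the one before it is completed fails the run):
1. the knob is turned the way it gives until the pin is clear of the bar (jaw lifted more than 11 mm) (value of joint jaw above 0.011 m), for 0.2 s.
2. the bar lies flat on the worktop, its centre at least 0.12 m from the press's axis, let go (height (world z) of bar_center below 0.014 m and angle between bar_center's own z axis and vertical below 0.1 rad and horizontal distance between bar_center and press above 0.12 m and contact force between the fingers and bar below 0.1 N), for 0.2 s.
3. the bar is lifted again by its waist (height (world z) of bar_center above 0.03 m and contact force between the fingers and bar above 1 N and distance between the grasp point and bar_center below 0.04 m), for 0.1 s.
At the end, for the whole second after the job is handed in: The bar lies at rest down in the notches of both forks: its centre within 15 mm along and 8 mm across of the stand's middle and within 4 mm of the seat's height, flat and along the stand (x of bar_center in the frame of stand_seat between -0.015 and 0.015 m and y of bar_center in the frame of stand_seat between -0.008 and 0.008 m and z of bar_center in the frame of stand_seat between -0.004 and 0.004 m and angle between the x axis of bar_center and the x axis of stand_seat, either way round below 0.15 rad and angle between bar_center's own z axis and vertical below 0.08 rad and linear speed of bar below 0.02 m/s); the robot touches nothing.
It fails at once if a bystander is shoved more than 40 mm or knocked over (distance of any of beaker, cup, timer, dishes from where it was at the start of the episode above 0.04 m or angle between any of beaker, cup's own z axis and vertical above 0.6 rad).
It also fails if it takes over 54 s, if anything falls off the work surface, if the arm or the gripper's body presses on something with over 40 N, if the wrist force passes 120 N, or if a joint passes its speed limit or range.

## Working session

There is one attempt and no reset: what is moved stays moved. The work goes in short steps, Python scripts to look and compute and a shell command to move; the robot and the scene stay as the last step left them, time stands still between calls to the robot, and variables do not carry over. Pictures are saved under pics/ and viewed, at most 13 in all, crops included, and the job is handed in when it is done.

```bash
ls; mkdir -p pics; cat > h.py <<'E'
import numpy as np, cv2
from scipy.spatial.transform import Rotation as R
from workcell import observe, camera, get_calibration, job_done, boxes_of
def snap(n,f=None):
    s=observe(); im=camera(n)
    if f: cv2.imwrite('pics/'+f,im[:,:,::-1])
    return s,im
def ray(n,uv,s=None):
    c=get_calibration(n); K=np.array(c['intrinsics']); 
    d=np.linalg.inv(K)@[uv[0],uv[1],1.]; d=d*[1,-1,-1]
    if n=='wrist':
        T=np.array(c['T_tool_cam']); W=np.eye(4); W[:3,:3]=R.from_rotvec(s['tcp_rot']).as_matrix(); W[:3,3]=s['tool_pos']; M=W@T
    else: M=np.linalg.inv(np.array(c['world_to_cam']))
    return M[:3,3],M[:3,:3]@d
def at(n,uv,z,s=None):
    o,d=ray(n,uv,s); return (o+d*(z-o[2])/d[2])[:2].round(1)
def proj(n,P,s=None):
    c=get_calibration(n); K=np.array(c['intrinsics'])
    if n=='wrist':
        T=np.array(c['T_tool_cam']); W=np.eye(4); W[:3,:3]=R.from_rotvec(s['tcp_rot']).as_matrix(); W[:3,3]=s['tool_pos']; M=np.linalg.inv(W@T)
    else: M=np.array(c['world_to_cam'])
    P=np.atleast_2d(P); q=(M@np.c_[P,np.ones(len(P))].T)[:3]*np.array([[1],[-1],[-1]]); q=K@q; return (q[:2]/q[2]).T
E
python3 - <<'E'
from h import *
print(observe()); print(get_calibration('scene')); print(get_calibration('wrist'))
ims=[]
for n in ['scene','side']:
    s,im=snap(n,n+'0.png')
    ims.append(im)
    for q in ['press','knob_grip','bar_center','stand_seat','beaker','cup','timer','dishes']:
        try: print(n,q,[(np.round(b['rect']).tolist(),round(b['p'],2)) for b in boxes_of(n,q)][:4])
        except Exception as e: print(n,q,e)
E
```

```text
pics
{'time_s': 0.0, 'joints': array([-1.37871559,  0.31172109,  0.01400407,  1.51307979, -0.00441179,
        1.31918646, -0.02716929]), 'joint_vel': array([-0.00018772,  0.00186831, -0.00111823, -0.00130096, -0.00098188,
        0.00159718, -0.00105615]), 'effort': array([ 4.75509514e-04, -3.79919171e+01,  1.46147814e-01, -2.30595982e+01,
        1.21040383e-02,  1.39282906e-02, -9.11271144e-06]), 'tool_pos': array([127.23554948, 534.34365071, 238.21440607]), 'tcp_rot': array([-0.36621915, -3.1199837 ,  0.00370117]), 'contact_force': array([ 0.23087697, -0.00949494,  0.42517813]), 'torque': array([-0.03732489, -0.0112632 ,  0.02924918]), 'gripper_force': 0.0, 'gripper_width': 1.0037323038045411}
{'intrinsics': array([[438.69593504,   0.        , 279.73347937],
       [  0.        , 438.69593504, 211.64361581],
       [  0.        ,   0.        ,   1.        ]]), 'world_to_cam': array([[ 5.45387990e-01, -8.38183595e-01, -4.48183084e-04,
        -2.76054634e+02],
       [ 4.52205329e-01,  2.93789958e-01,  8.42138826e-01,
        -3.29093631e+02],
       [-7.05735277e-01, -4.59495072e
[... 725 characters left out ...]
ip [([388.0, 198.0, 412.0, 232.0], 0.69)]
scene bar_center [([347.0, 245.0, 405.0, 288.0], 0.68), ([286.0, 275.0, 318.0, 316.0], 0.56)]
scene stand_seat [([171.0, 180.0, 232.0, 232.0], 0.86)]
scene beaker [([281.0, 177.0, 311.0, 222.0], 0.88)]
scene cup []
scene timer []
scene dishes [([252.0, 192.0, 277.0, 208.0], 0.61)]
side press [([338.0, 214.0, 382.0, 235.0], 0.55)]
side knob_grip [([335.0, 212.0, 377.0, 232.0], 0.6)]
side bar_center [([337.0, 216.0, 380.0, 234.0], 0.28)]
side stand_seat [([238.0, 189.0, 287.0, 225.0], 0.72)]
side beaker [([318.0, 199.0, 347.0, 237.0], 0.71)]
side cup [([336.0, 211.0, 379.0, 238.0], 0.55)]
side timer []
side dishes [([336.0, 213.0, 378.0, 237.0], 0.34)]
```

View pics/scene0.png

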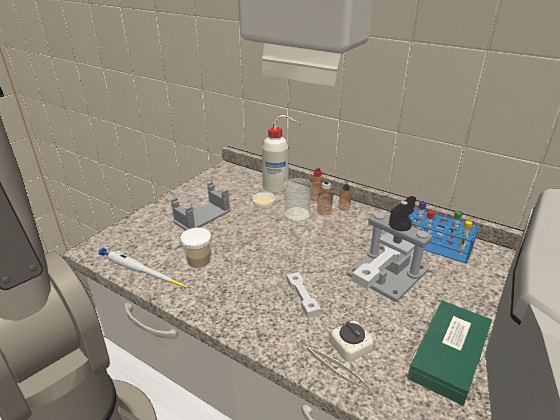

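View pics/side0.png

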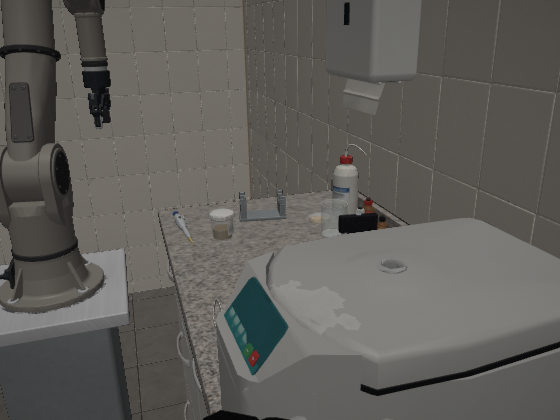

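The scene view shows the stand at (202,205), the press with its bar at (390,250), a loose bar at (303,293), the cup at (197,247), the beaker at (297,200), the dish at (263,200) and the timer at (352,340). In the side view the centrifuge hides the press. Two things could be the bar. The one in the press, at (375,265), fits the task. The one lying loose at (303,293) looks smaller. I'll enlarge the crop to check.

```bash
python3 - <<'E'
from h import *
im=cv2.imread('pics/scene0.png')
cv2.imwrite('pics/crop1.png',cv2.resize(im[185:325,275:445],None,fx=4.2,fy=4.2,interpolation=cv2.INTER_CUBIC))
for nm,uv,z in [('stand',(202,208),20),('cup',(197,258),10),('beaker',(297,214),5),('dish',(263,201),8),('timer',(352,345),20),('sb1',(294,279),10),('sb2',(312,308),10),('knob',(400,214),149)]: print(nm,at('scene',uv,z))
E
```

```text
stand [543.6 257.3]
cup [395.3 141.5]
beaker [669.9  54.6]
dish [671.  159.7]
timer [ 353.5 -244.2]
sb1 [451.7 -70. ]
sb2 [ 400.7 -140.9]
knob [ 585.5 -223.5]
```

View pics/crop1.png

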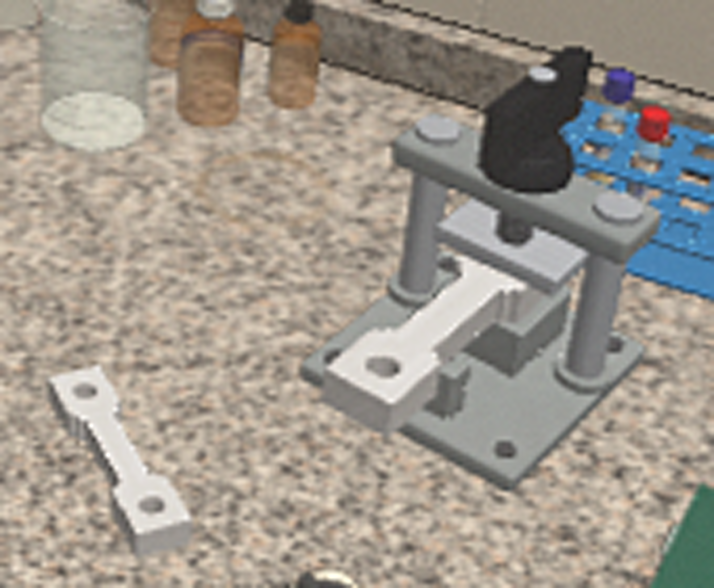

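The crop shows the bar in the press, with its hole at crop (383,367), clearly larger than the loose one at (120,450). So the pressed bar is the job's bar. Next I'll fit the press pose to its corners.

```bash
python3 - <<'E'
from h import *
from scipy.optimize import least_squares
def fit(P,C,x0):
    P=np.array(P,float);C=np.array(C)
    def f(p):
        r=R.from_euler('z',p[2]).as_matrix(); return (proj('scene',P@r.T+[p[0],p[1],0])-C).ravel()
    s=least_squares(f,x0,loss='soft_l1'); print(s.x.round(3),np.degrees(s.x[2]).round(1),f(s.x).round(1)); return s.x
c=lambda u,v:(275+u/4.2,185+v/4.2)
p=fit([(-85,60,12),(-85,-60,12),(45,-60,12),(0,48,114),(0,-48,114),(-112,0,60)],[c(302,370),c(510,483),c(642,348),c(437,128),c(620,207),c(383,367)],[585,-220,0])
im=cv2.imread('pics/scene0.png')
r=R.from_euler('z',p[2]).as_matrix()
print('free end',(r@[-112,0,50])[:2]+p[:2],'waist',(r@[-55,0,50])[:2]+p[:2])
for a in range(0,180,15):
    print(a,[ (4.2*(proj('scene',[p[0]+k*39*np.cos(p[2]+np.radians(a)),p[1]+k*39*np.sin(p[2]+np.radians(a)),z])[0]-[275,185])).round().tolist() for k,z in((1,164),(-1,164),(1,128),(-1,128))])
cv2.imwrite('pics/crop2.png',cv2.resize(im[170:240,160:245],None,fx=8,fy=8,interpolation=cv2.INTER_CUBIC))
E
```

```text
[ 6.01210e+02 -2.23028e+02 -1.68000e-01] -9.6 [-0.9 -1.3  1.1 -0.4  1.3 -0.6 -0.   0.7 -0.4  0.4 -0.5  0.9]
free end [ 490.77906218 -204.34787345] waist [ 546.98064732 -213.85480919]
0 [[582.0, 46.0], [497.0, 112.0], [570.0, 111.0], [486.0, 179.0]]
15 [[562.0, 40.0], [519.0, 119.0], [550.0, 104.0], [507.0, 186.0]]
30 [[540.0, 36.0], [542.0, 124.0], [529.0, 100.0], [530.0, 191.0]]
45 [[518.0, 35.0], [566.0, 125.0], [507.0, 99.0], [553.0, 192.0]]
60 [[498.0, 37.0], [587.0, 123.0], [487.0, 101.0], [574.0, 189.0]]
75 [[480.0, 42.0], [606.0, 117.0], [470.0, 106.0], [592.0, 184.0]]
90 [[466.0, 49.0], [619.0, 109.0], [457.0, 113.0], [605.0, 176.0]]
105 [[458.0, 58.0], [627.0, 99.0], [448.0, 123.0], [613.0, 166.0]]
120 [[454.0, 69.0], [629.0, 88.0], [444.0, 134.0], [615.0, 154.0]]
135 [[456.0, 80.0], [625.0, 77.0], [447.0, 146.0], [611.0, 142.0]]
150 [[465.0, 92.0], [615.0, 65.0], [455.0, 158.0], [602.0, 130.0]]
165 [[478.0, 103.0], [601.0, 55.0], [468.0, 169.0], [588.0, 120.0]]
```

View pics/crop2.png

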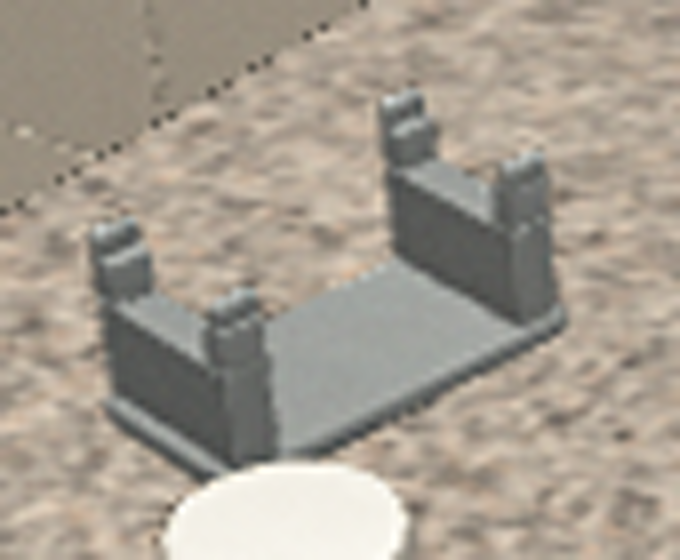

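The crop shows the stand's four prongs, with tops near crop (118,228), (235,298), (402,100) and (525,160). Next I'll fit its pose.

```bash
python3 - <<'E'
from h import *
from scipy.optimize import least_squares
c=lambda u,v:(160+u/8,170+v/8)
P=np.array([(-55,29.7,68),(-55,-29.7,68),(55,29.7,68),(55,-29.7,68),(67,-33,8),(-67,33,8)],float)
C=np.array([c(118,228),c(235,298),c(402,100),c(525,160),c(565,318),c(105,402)])
def f(p):
    r=R.from_euler('z',p[2]).as_matrix(); return (proj('scene',P@r.T+[p[0],p[1],0])-C).ravel()
s=least_squares(f,[545,257,0],loss='soft_l1'); print(s.x.round(2),np.degrees(s.x[2]),f(s.x).round(1))
o=observe(); print(R.from_rotvec(o['tcp_rot']).as_matrix().round(3))
E
```

```text
[ 5.3393e+02  2.4783e+02 -1.8000e-01] -10.282659576488113 [-0.5 -0.2  0.   0.1  0.1 -0.3  0.   0.1  1.  -0.5 -0.5  0.4]
[[-0.973  0.232  0.   ]
 [ 0.232  0.973  0.   ]
 [-0.     0.    -1.   ]]
```

```bash
R='python3 -m crank'
$R '[[[0,0,-7],[0.019,-0.03,0],0],[[0,0,-14],[0.038,-0.06,0],0],[[0,0,-21],[0.057,-0.09,0],0],[[0,0,-28],[0.076,-0.12,0],0],[[0,0,-35],[0.095,-0.151,0],0]]' 60
$R '[[[0,0,-7],[0.019,-0.03,0],0],[[0,0,-14],[0.038,-0.06,0],0],[[0,0,-21],[0.057,-0.09,0],0],[[0,0,-28],[0.076,-0.12,0],0],[[0,0,-35],[0.095,-0.151,0],0]]'
$R '[[[0,0,-7],[0.019,-0.03,0],0],[[0,0,-14],[0.038,-0.06,0],0],[[0,0,-21],[0.057,-0.09,0],0],[[0,0,-28],[0.076,-0.12,0],0],[[0,0,-35],[0.095,-0.151,0],0]]'
$R '[[[0,0,-7],[0.019,-0.03,0],0],[[0,0,-14],[0.038,-0.06,0],0],[[0,0,-21],[0.057,-0.09,0],0],[[0,0,-28],[0.076,-0.12,0],0],[[0,0,-35],[0.095,-0.151,0],0]]'
$R '[[[0,0,-7],[0.019,-0.03,0],0],[[0,0,-14],[0.038,-0.06,0],0],[[0,0,-21],[0.057,-0.09,0],0],[[0,0,-28],[0.076,-0.12,0],0],[[0,0,-35.5],[0.095,-0.152,0],0]]'
$R '[[[0,0,0],[0,0,0],0],[[0,0,0],[0,0,0],0]]'
python3 - <<'E'
from h import *
s,im=snap('wrist','w1.png'); print(s['tool_pos'],s['joints'].round(2),np.degrees(np.arctan2(*R.from_rotvec(s['tcp_rot']).as_matrix()[1::-1,1])))
print(boxes_of('wrist','knob_grip'))
E
```

```text
time_s: 1.32
tool_pos: [223.0, 382.7, 239.4]
tcp_rot: [-1.296, -2.862, -0.001]
contact_force: [1.3, 0.4, -0.6]
gripper_width: 1.002
gripper_force: 0.0
time_s: 1.73
tool_pos: [318.1, 231.7, 239.6]
tcp_rot: [-2.096, -2.34, -0.002]
contact_force: [0.7, 0.3, 0.1]
gripper_width: 1.0
gripper_force: 0.0
time_s: 2.15
tool_pos: [413.1, 80.7, 239.7]
tcp_rot: [-2.702, -1.601, -0.002]
contact_force: [1.5, -0.0, -0.1]
gripper_width: 0.999
gripper_force: 0.0
time_s: 2.57
tool_pos: [508.2, -69.9, 239.6]
tcp_rot: [-3.059, -0.716, -0.002]
contact_force: [0.7, 1.1, -0.5]
gripper_width: 1.0
gripper_force: 0.0
time_s: 2.98
tool_pos: [603.7, -221.3, 238.9]
tcp_rot: [-3.131, 0.24, 0.0]
contact_force: [0.7, -0.2, -0.1]
gripper_width: 1.002
gripper_force: 0.0
time_s: 3.15
tool_pos: [601.8, -223.9, 237.8]
tcp_rot: [3.13, -0.239, -0.004]
contact_force: [0.5, 0.5, 0.5]
gripper_width: 1.0
gripper_force: 0.0
[ 601.83814486 -223.85068811  237.80462962] [-0.18  0.63  0.91  1.25 -0.48  1.48 -1.06] -98.74869818503574
[{'rect': [245.7, 149.0, 307.7, 282.4], 'p': 0.94}]
```

View pics/w1.png

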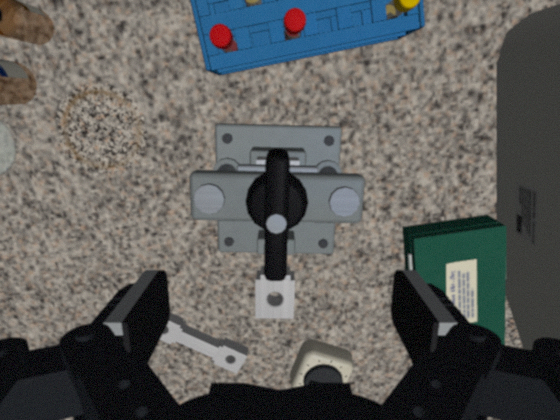

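The wrist view shows the wing upright from (277,150) to (276,280) and the screw end at (276,223). The bar's free end has its hole at (275,299), and the bridge bolts are at (209,197) and (344,201).

```bash
python3 - <<'E'
from h import *
s=observe()
for n,uv,z in [('w far',(277,150),164),('w near',(276,280),164),('bolt+',(209,197),116),('bolt-',(344,201),116),('hole',(275,299),60),('box c',(276.5,215),164),('bar edge L',(257,318),60),('bar edge R',(293,318),60),('bc1',(218,127),12),('bc2',(340,128),12),('bc3',(220,252),12),('bc4',(332,253),12)]: print(n,at('wrist',uv,z,s))
E
```

```text
w far [ 645.2 -225.3]
w near [ 566.3 -212.7]
bolt+ [ 613.2 -171.3]
bolt- [ 596.2 -265.6]
hole [ 494.5 -199.7]
box c [ 607.7 -219.3]
bar edge L [ 477.  -179.7]
bar edge R [ 472.  -213.5]
bc1 [ 654.9 -169.2]
bc2 [ 637.  -282.8]
bc3 [ 529.7 -146.7]
bc4 [ 511.5 -261.4]
```

```bash
R='python3 -m crank'
$R '[[[0,0,0],[0.003,0.005,-0.02],0],[[0,0,0],[0.003,0.005,-0.045],0],[[0,0,0],[0.003,0.005,-0.07],0],[[0,0,0],[0.003,0.005,-0.095],0],[[0,0,0],[0.003,0.005,-0.096],0]]' 40
$R '[[[0,0,0],[0,0,0],1],[[0,0,0],[0,0,0],1],[[0,0,0],[0,0,0],1],[[0,0,0],[0,0,0],1],[[0,0,0],[0,0,0],1]]'
$R '[[[0,0,0],[0,0,0],1],[[0,0,0],[0,0,0],1],[[0,0,0],[0,0,0],1],[[0,0,0],[0,0,0],1],[[0,0,0],[0,0,0],1]]'
python3 -c "
from h import *
s=observe();print(s['torque'],s['joints'].round(2))"
```

```text
time_s: 3.67
tool_pos: [602.9, -210.8, 138.7]
tcp_rot: [-3.127, 0.228, 0.013]
contact_force: [-0.4, 0.3, -2.0]
gripper_width: 0.999
gripper_force: 0.0
time_s: 4.08
tool_pos: [606.1, -216.5, 145.0]
tcp_rot: [3.132, -0.234, 0.004]
contact_force: [0.3, -1.3, 4.9]
gripper_width: 0.3
gripper_force: 6.4
time_s: 4.5
tool_pos: [605.3, -222.2, 145.5]
tcp_rot: [3.123, -0.241, 0.007]
contact_force: [1.2, -6.7, 1.4]
gripper_width: 0.154
gripper_force: 42.2
[-1.09841658 -0.09477529 -0.05631397] [-0.19  0.69  0.87  1.4  -0.53  1.29 -1.02]
```

```bash
R='python3 -m crank'
$R '[[[0,0,2],[0,0,0],1],[[0,0,4],[0,0,0],1],[[0,0,6],[0,0,0],1],[[0,0,6],[0,0,0],1]]'
python3 -c "
from h import *
s=observe();print(s['torque'],s['joints'].round(2),np.degrees(np.arctan2(*R.from_rotvec(s['tcp_rot']).as_matrix()[1::-1,1])))"
```

```text
time_s: 4.83
tool_pos: [605.3, -222.2, 145.6]
tcp_rot: [3.133, -0.089, 0.008]
contact_force: [0.6, -4.5, 2.0]
gripper_width: 0.157
gripper_force: 84.2
[-0.9167098  -0.27655528 -2.30345379] [-0.18  0.68  0.85  1.4  -0.51  1.28 -0.93] -93.23850770120036
```

Counter-clockwise stops dead: the moment rose to 2.3 N m. So it should give clockwise.

```bash
R='python3 -m crank'
$R '[[[0,0,-3],[0,0,0],1],[[0,0,-6],[0,0,0],1],[[0,0,-9],[0,0,0],1],[[0,0,-12],[0,0,0],1],[[0,0,-15],[0,0,0],1]]'
python3 -c "
from h import *
s=observe();print(s['torque'],s['joints'].round(2),np.degrees(np.arctan2(*R.from_rotvec(s['tcp_rot']).as_matrix()[1::-1,1])))"
$R '[[[0,0,-5],[0,0,0],1],[[0,0,-10],[0,0,0],1],[[0,0,-15],[0,0,0],1],[[0,0,-20],[0,0,0],1],[[0,0,-25],[0,0,0],1]]'
python3 -c "
from h import *
s=observe();print(s['torque'],s['joints'].round(2),np.degrees(np.arctan2(*R.from_rotvec(s['tcp_rot']).as_matrix()[1::-1,1])))"
```

```text
time_s: 5.25
tool_pos: [605.3, -222.5, 145.6]
tcp_rot: [3.094, -0.488, 0.008]
contact_force: [-0.3, -7.9, 0.8]
gripper_width: 0.159
gripper_force: 41.9
[-1.25096299 -0.05923017  0.24966054] [-0.21  0.7   0.91  1.4  -0.55  1.3  -1.16] -107.93099537591564
time_s: 5.67
tool_pos: [604.8, -223.3, 145.6]
tcp_rot: [2.913, -1.149, 0.01]
contact_force: [0.6, -9.0, -0.6]
gripper_width: 0.16
gripper_force: 41.9
[-1.52261375  0.00950505  0.18421498] [-0.25  0.74  1.01  1.4  -0.62  1.33 -1.55] -133.06525704093224
```

```bash
R='python3 -m crank'
$R '[[[0,0,-4],[0,0,0],1],[[0,0,-8],[0,0,0],1],[[0,0,-12],[0,0,0],1],[[0,0,-16],[0,0,0],1],[[0,0,-21],[0,0,0],1]]'
$R '[[[0,0,-4],[0,0,0],1],[[0,0,-8],[0,0,0],1],[[0,0,-12],[0,0,0],1],[[0,0,-16],[0,0,0],1],[[0,0,-21],[0,0,0],1]]'
$R '[[[0,0,0],[0,0,0],1],[[0,0,0],[0,0,0],1]]'
python3 -c "
from h import *
s=observe();print(s['torque'],s['joints'].round(2),np.degrees(np.arctan2(*R.from_rotvec(s['tcp_rot']).as_matrix()[1::-1,1])))"
```

```text
time_s: 6.08
tool_pos: [604.2, -223.8, 145.6]
tcp_rot: [2.655, -1.661, 0.012]
contact_force: [-0.8, -10.3, 0.7]
gripper_width: 0.157
gripper_force: 41.9
time_s: 6.5
tool_pos: [603.5, -223.9, 145.5]
tcp_rot: [2.308, -2.118, 0.013]
contact_force: [-2.0, -9.9, 1.4]
gripper_width: 0.156
gripper_force: 42.0
time_s: 6.67
tool_pos: [603.5, -223.9, 145.5]
tcp_rot: [2.311, -2.115, 0.014]
contact_force: [-2.4, -9.3, 1.1]
gripper_width: 0.157
gripper_force: 42.1
[-1.65150816  0.43286638 -0.10288088] [-0.31  0.82  1.16  1.4  -0.74  1.39 -2.2 ] -174.95165675146703
```

Turned about 1.33 rad, so the jaw is up about 15 mm. Now I'll release and go above the free end.

```bash
R='python3 -m crank'
$R '[[[0,0,0],[0,0,0],0.6],[[0,0,0],[0,0,0],0.6],[[0,0,0],[0,0,0],0.6],[[0,0,0],[0,0,0.03],0.6],[[0,0,0],[0,0,0.07],0.6]]' 80
$R '[[[0,0,7],[-0.02,0.002,0],0],[[0,0,14],[-0.04,0.004,0],0],[[0,0,21],[-0.06,0.008,0],0],[[0,0,28],[-0.08,0.012,0],0],[[0,0,35],[-0.1,0.015,0],0]]'
$R '[[[0,0,7],[-0.01,0.002,0],0],[[0,0,14],[-0.013,0.004,-0.01],0],[[0,0,21],[-0.013,0.004,-0.02],0],[[0,0,28],[-0.013,0.004,-0.03],0],[[0,0,35],[-0.013,0.004,-0.04],0]]'
$R '[[[0,0,5.5],[0,0,0],0],[[0,0,5.5],[0,0,0],0],[[0,0,5.5],[0,0,0],0]]'
python3 - <<'E'
from h import *
s,im=snap('wrist','w2.png'); print(s['tool_pos'],s['joints'].round(2),np.degrees(np.arctan2(*R.from_rotvec(s['tcp_rot']).as_matrix()[1::-1,1])))
print(boxes_of('wrist','bar_center'))
print(proj('wrist',[[491.5,-205,60],[602,-224,111]],s))
E
```

```text
time_s: 7.08
tool_pos: [604.4, -212.4, 209.7]
tcp_rot: [2.326, -2.11, -0.015]
contact_force: [1.7, -1.2, 0.4]
gripper_width: 0.398
gripper_force: 0.0
time_s: 7.5
tool_pos: [504.9, -199.5, 213.2]
tcp_rot: [-2.857, 1.305, 0.001]
contact_force: [-0.7, 0.1, -0.3]
gripper_width: 1.003
gripper_force: 0.0
time_s: 7.92
tool_pos: [492.8, -195.6, 173.2]
tcp_rot: [-3.116, 0.385, -0.001]
contact_force: [-0.8, 0.3, -0.0]
gripper_width: 1.001
gripper_force: 0.0
time_s: 8.17
tool_pos: [492.8, -196.4, 173.6]
tcp_rot: [-3.131, 0.25, -0.001]
contact_force: [0.5, 0.1, 0.2]
gripper_width: 1.0
gripper_force: 0.0
[ 492.75176306 -196.39157973  173.56593738] [-0.37  0.45  0.98  1.7  -0.39  1.21 -1.02] -99.13825572581425
[{'rect': [120.1, 231.2, 253.2, 319.5], 'p': 0.93}, {'rect': [261.2, 51.2, 322.7, 229.9], 'p': 0.82}, {'rect': [235.4, 46.3, 350.9, 53.3], 'p': 0.66}]
[[291.97844672 205.41627616]
 [299.76979125   7.2910562 ]]
```

View pics/w2.png

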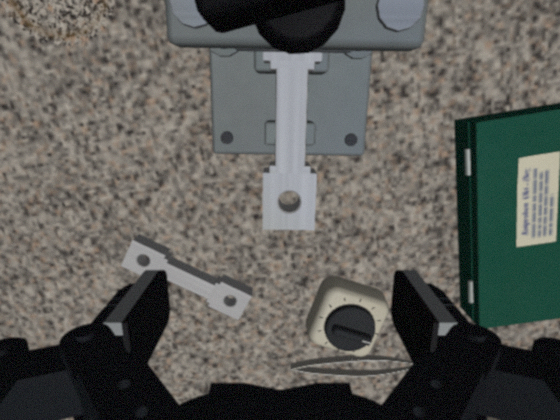

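The wrist view shows the larger bar's free end with its hole at (289,199) and the small decoy at (185,278). The knob wing is turned crosswise. Now I'll descend and grip.

```bash
R='python3 -m crank'
$R '[[[0,0,0],[0,-0.009,-0.03],0.2],[[0,0,0],[0,-0.009,-0.06],0.2],[[0,0,0],[0,-0.009,-0.09],0.2],[[0,0,0],[0,-0.009,-0.115],0.2],[[0,0,0],[0,-0.009,-0.121],0.2]]' 80
$R '[[[0,0,0],[0,0,0],1],[[0,0,0],[0,0,0],1],[[0,0,0],[0,0,0],1],[[0,0,0],[0,0,0],1],[[0,0,0],[0,0,0],1]]'
$R '[[[0,0,0],[0,0,0],1],[[0,0,0],[0,0,0],1],[[0,0,0],[0,0,0],1],[[0,0,0],[0,0,0],1]]'
```

```text
time_s: 8.68
tool_pos: [489.9, -204.1, 48.6]
tcp_rot: [-3.13, 0.249, 0.011]
contact_force: [-1.0, -0.0, 0.3]
gripper_width: 0.8
gripper_force: 0.0
time_s: 9.1
tool_pos: [493.7, -206.8, 54.2]
tcp_rot: [3.131, -0.248, 0.006]
contact_force: [-0.8, 1.0, 5.1]
gripper_width: 0.396
gripper_force: 81.5
time_s: 9.43
tool_pos: [493.7, -206.7, 54.1]
tcp_rot: [3.131, -0.248, 0.005]
contact_force: [-1.6, 0.3, 7.1]
gripper_width: 0.4
gripper_force: 81.7
```

```bash
R='python3 -m crank'
$R '[[[0,0,0],[0,0,0.003],1],[[0,0,0],[0,0,0.003],1],[[0,0,0],[-0.01,0.0017,0.003],1],[[0,0,0],[-0.025,0.004,0.003],1],[[0,0,0],[-0.04,0.007,0.003],1]]'
$R '[[[0,0,0],[-0.02,0.0033,0],1],[[0,0,0],[-0.04,0.0067,0],1],[[0,0,0],[-0.06,0.01,0],1],[[0,0,0],[-0.075,0.0125,0],1],[[0,0,0],[-0.075,0.0125,0],1]]'
python3 - <<'E'
from h import *
s,im=snap('scene','s3.png')
i=cv2.resize(im[180:360,240:445,::-1],None,fx=3.5,fy=3.2); cv2.imwrite('pics/crop3.png',i)
E
```

```text
time_s: 9.85
tool_pos: [451.9, -198.8, 55.0]
tcp_rot: [3.131, -0.247, -0.001]
contact_force: [1.1, 0.2, -1.0]
gripper_width: 0.4
gripper_force: 80.9
time_s: 10.27
tool_pos: [372.6, -184.7, 54.2]
tcp_rot: [-3.128, 0.251, 0.008]
contact_force: [-0.8, -0.2, -2.1]
gripper_width: 0.398
gripper_force: 80.9
```

View pics/crop3.png

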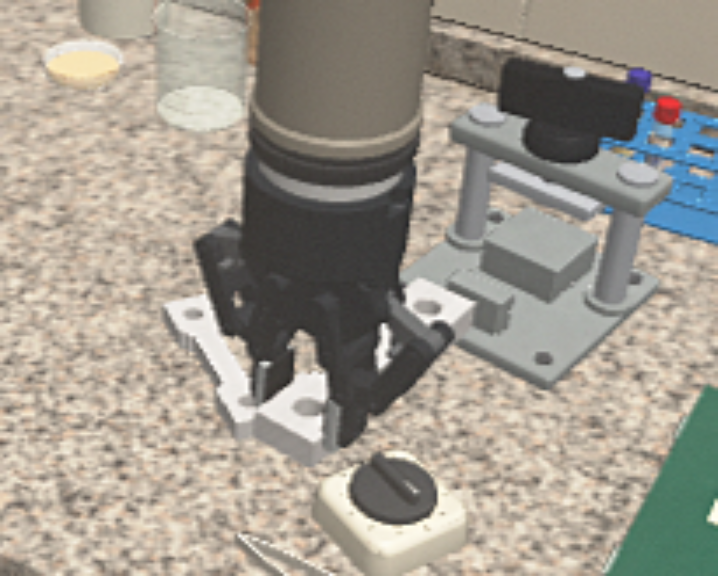

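The bar is clear of the press and level in the gripper. Now I'll lift it, carry it to the open area near (540,40) and lay it down.

```bash
R='python3 -m crank'
$R '[[[0,0,0],[0,0,0.025],1],[[0,0,0],[0.01,0.02,0.05],1],[[0,0,0],[0.022,0.05,0.06],1],[[0,0,0],[0.036,0.08,0.06],1],[[0,0,0],[0.05,0.11,0.06],1]]'
$R '[[[0,0,0],[0.015,0.03,0],1],[[0,0,0],[0.03,0.06,0],1],[[0,0,0],[0.045,0.09,0],1],[[0,0,0],[0.058,0.12,-0.01],1],[[0,0,0],[0.061,0.125,-0.03],1]]'
$R '[[[0,0,0],[0,0,-0.02],1],[[0,0,0],[0,0,-0.04],1],[[0,0,0],[0,0,-0.058],1],[[0,0,0],[0,0,-0.066],1],[[0,0,0],[0,0,-0.067],1]]'
$R '[[[0,0,0],[0,0,-0.001],1],[[0,0,0],[0,0,-0.001],1]]'
```

```text
time_s: 10.73
tool_pos: [429.9, -75.0, 116.6]
tcp_rot: [-3.131, 0.248, -0.007]
contact_force: [0.2, -0.1, -1.9]
gripper_width: 0.394
gripper_force: 80.9
time_s: 11.15
tool_pos: [494.3, 57.3, 86.4]
tcp_rot: [-3.128, 0.229, -0.012]
contact_force: [0.2, 1.3, -1.5]
gripper_width: 0.394
gripper_force: 80.9
time_s: 11.57
tool_pos: [487.5, 48.9, 16.5]
tcp_rot: [3.131, -0.247, -0.005]
contact_force: [-0.2, -0.3, -0.8]
gripper_width: 0.396
gripper_force: 80.8
time_s: 11.73
tool_pos: [489.5, 48.5, 18.0]
tcp_rot: [-3.132, 0.248, -0.003]
contact_force: [0.5, -0.7, -1.6]
gripper_width: 0.399
gripper_force: 80.8
```

```bash
R='python3 -m crank'
$R '[[[0,0,0],[0,0,-0.002],1],[[0,0,0],[0,0,-0.004],1],[[0,0,0],[0,0,-0.004],1]]'
$R '[[[0,0,0],[0,0,-0.0015],1],[[0,0,0],[0,0,-0.0015],1]]'
```

```text
time_s: 11.98
tool_pos: [489.6, 48.7, 14.6]
tcp_rot: [-3.131, 0.248, -0.004]
contact_force: [-1.4, 0.5, 3.5]
gripper_width: 0.395
gripper_force: 81.3
time_s: 12.15
tool_pos: [489.6, 48.7, 14.5]
tcp_rot: [-3.129, 0.248, -0.003]
contact_force: [-4.7, 0.7, 17.5]
gripper_width: 0.394
gripper_force: 82.9
```

```bash
R='python3 -m crank'
$R '[[[0,0,0],[0,0,0.001],0.3],[[0,0,0],[0,0,0.001],0.3],[[0,0,0],[0,0,0.001],0.3],[[0,0,0],[0,0,0.03],0.3],[[0,0,0],[0,0,0.07],0.2]]'
$R '[[[0,0,0],[0.02,-0.003,0.03],0],[[0,0,0],[0.055,-0.01,0.06],0],[[0,0,0],[0.055,-0.01,0.07],0],[[0,0,0],[0.055,-0.01,0.07],0],[[0,0,0],[0.055,-0.01,0.07],0]]'
python3 - <<'E'
from h import *
s,im=snap('wrist','w4.png'); print(s['tool_pos'],s['joints'].round(2),np.degrees(np.arctan2(*R.from_rotvec(s['tcp_rot']).as_matrix()[1::-1,1])))
print(boxes_of('wrist','bar_center'))
print(proj('wrist',[[545,39,20]],s))
E
```

```text
time_s: 12.57
tool_pos: [485.0, 48.6, 79.6]
tcp_rot: [3.129, -0.248, -0.013]
contact_force: [1.1, 1.3, 0.7]
gripper_width: 0.797
gripper_force: 0.0
time_s: 12.98
tool_pos: [543.5, 38.4, 151.9]
tcp_rot: [-3.132, 0.248, -0.001]
contact_force: [-0.7, 0.7, -1.9]
gripper_width: 0.999
gripper_force: 0.0
[543.54218335  38.38886004 151.86833703] [-0.77  0.49  0.94  1.68 -0.43  1.18 -1.45] -99.06906739431044
[{'rect': [245.1, 89.7, 299.1, 292.5], 'p': 0.6}]
[[278.10050654 196.95581688]]
```

View pics/w4.png

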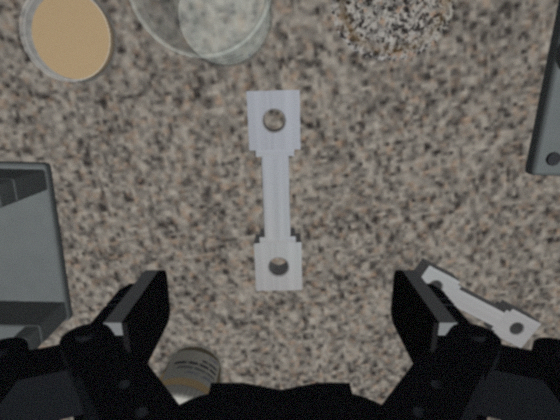

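The bar lies flat with its holes at (275,119) and (279,265). The stand's foot edge shows at the left, at (60,240), and the cup at (190,370).

```bash
python3 - <<'E'
from h import *
s=observe()
a=at('wrist',(275,119.5),20,s);b=at('wrist',(278.7,265.5),20,s); d=a-b
print(a,b,(a+b)/2,np.hypot(*d),np.degrees(np.arctan2(d[1],d[0])))
E
```

```text
[597.5  33. ] [489.   47.8] [543.25  40.4 ] 109.50474875547636 -7.7675225117822775
```

```bash
R='python3 -m crank'
$R '[[[0,0,0],[0.001,0.001,-0.03],0.3],[[0,0,0],[0.001,0.001,-0.065],0.3],[[0,0,0],[0.001,0.001,-0.1],0.3],[[0,0,0],[0.001,0.001,-0.12],0.3],[[0,0,0],[0.001,0.001,-0.13],0.3]]' 60
$R '[[[0,0,0],[0,0,-0.005],0.3],[[0,0,0],[0,0,-0.008],0.3],[[0,0,0],[0,0,-0.008],1],[[0,0,0],[0,0,-0.008],1],[[0,0,0],[0,0,-0.008],1]]'
$R '[[[0,0,0],[0,0,0],1],[[0,0,0],[0,0,0],1],[[0,0,0],[0,0,0],1],[[0,0,0],[0,0,0],1],[[0,0,0],[0,0,0],1]]'
```

```text
time_s: 13.5
tool_pos: [539.3, 40.2, 17.0]
tcp_rot: [3.131, -0.248, -0.016]
contact_force: [-0.1, 0.3, -0.7]
gripper_width: 0.698
gripper_force: 0.0
time_s: 13.92
tool_pos: [545.6, 39.5, 15.1]
tcp_rot: [-3.131, 0.248, -0.004]
contact_force: [0.6, -0.6, -0.8]
gripper_width: 0.283
gripper_force: 0.0
time_s: 14.33
tool_pos: [545.8, 39.7, 15.4]
tcp_rot: [-3.131, 0.248, -0.004]
contact_force: [-0.2, 0.8, 6.5]
gripper_width: 0.217
gripper_force: 60.9
```

Gripped. Now I'll lift it and carry it above the stand.

```bash
R='python3 -m crank'
$R '[[[0,0,0],[0,0,0.03],1],[[0,0,0],[0,0,0.06],1],[[0,0,0],[0,0,0.09],1],[[0,0,0],[0,0,0.11],1],[[0,0,0],[0,0.02,0.12],1]]'
$R '[[[0,0,0],[-0.002,0.03,0],1],[[0,0,0],[-0.004,0.065,0],1],[[0,0,-1],[-0.006,0.1,0],1],[[0,0,-1],[-0.008,0.135,0],1],[[0,0,-1],[-0.01,0.165,0],1]]'
$R '[[[0,0,0],[0,0.015,0],1],[[0,0,0],[-0.001,0.023,0],1],[[0,0,0],[-0.001,0.023,0],1],[[0,0,0],[-0.001,0.023,0],1]]'
python3 - <<'E'
from h import *
s,im=snap('wrist','w5.png'); print(s['tool_pos'],s['joints'].round(2),np.degrees(np.arctan2(*R.from_rotvec(s['tcp_rot']).as_matrix()[1::-1,1])))
print(boxes_of('wrist','bar_center')); s2,im2=snap('scene','s5.png')
j=np.vstack([im[:,:,::-1], cv2.resize(im2[150:250,150:270,::-1],(560,467))]); cv2.imwrite('pics/both5.png',cv2.resize(j,None,fx=.67,fy=.67))
P=[(x,y,68) for x in(-55,55) for y in(-29.7,29.7)]
r=R.from_euler('z',-.18).as_matrix(); print(proj('wrist',np.array(P)@r.T+[533.9,247.8,0],s).round(0).tolist())
E
```

```text
time_s: 14.75
tool_pos: [546.1, 53.4, 137.6]
tcp_rot: [3.128, -0.261, 0.01]
contact_force: [0.7, -0.7, -2.1]
gripper_width: 0.211
gripper_force: 59.9
time_s: 15.17
tool_pos: [533.3, 227.8, 133.5]
tcp_rot: [-3.129, 0.272, 0.002]
contact_force: [0.6, 0.6, -2.4]
gripper_width: 0.214
gripper_force: 59.9
time_s: 15.5
tool_pos: [533.7, 245.2, 133.8]
tcp_rot: [3.127, -0.278, 0.0]
contact_force: [-0.4, -0.8, -2.7]
gripper_width: 0.212
gripper_force: 59.9
[533.65446014 245.17048354 133.75805909] [-1.05  0.6   0.9   1.58 -0.49  1.2  -1.81] -100.1782602786249
[{'rect': [221.5, 85.2, 333.6, 389.1], 'p': 0.79}]
[[323.0, 315.0], [225.0, 315.0], [330.0, 130.0], [217.0, 130.0]]
```

View pics/both5.png

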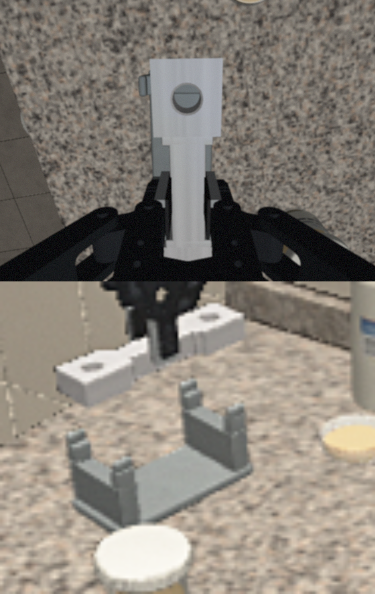

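Wrist view: the bar is over the stand, and a left prong's outer edge shows at about column 207 in the full image. Scene crop: the bar holes are near full-image (179,177) and (217,161). I'll compare both in the same scene calibration to cancel its bias.

```bash
python3 - <<'E'
from h import *
im=cv2.imread('pics/s5.png'); 
a=at('scene',(179.4,177.2),138.4);b=at('scene',(216.8,161.2),138.4)
print(a,b,(a+b)/2,np.hypot(*(a-b)),np.degrees(np.arctan2(*(b-a)[::-1])))
i=cv2.resize(im[145:245,160:250],None,fx=6.6,fy=6,interpolation=cv2.INTER_CUBIC); cv2.imwrite('pics/c6.png',i)
E
```

```text
[478.2 251.7] [587.2 233.7] [532.7 242.7] 110.47624178980752 -9.377060694304348
```

View pics/c6.png

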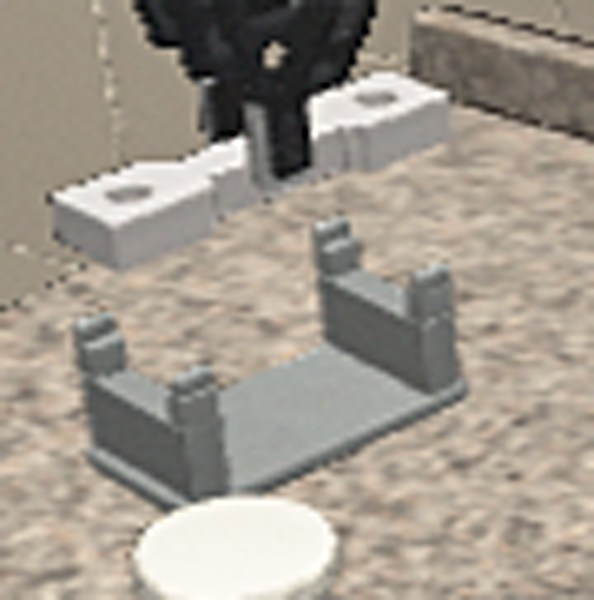

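The bar and the stand, both measured in the scene calibration, differ by (+1, +5) mm, and the wrist view agrees. I'll shift by that and lower slowly.

```bash
R='python3 -m crank'
$R '[[[0,0,-0.7],[0.001,0.0045,0],1],[[0,0,-0.7],[0.001,0.0045,-0.015],1],[[0,0,-0.7],[0.001,0.0045,-0.03],1],[[0,0,-0.7],[0.001,0.0045,-0.042],1],[[0,0,-0.7],[0.001,0.0045,-0.042],1]]'
$R '[[[0,0,0],[0,0,-0.008],1],[[0,0,0],[0,0,-0.016],1],[[0,0,0],[0,0,-0.022],1],[[0,0,0],[0,0,-0.027],1],[[0,0,0],[0,0,-0.027],1]]'
python3 - <<'E'
from h import *
s,im=snap('scene','s7.png')
i=cv2.resize(im[150:250,160:250,::-1],None,fx=6.6,fy=6,interpolation=cv2.INTER_CUBIC); cv2.imwrite('pics/c7.png',i)
E
```

```text
time_s: 16.07
tool_pos: [532.4, 251.1, 89.0]
tcp_rot: [3.125, -0.296, -0.008]
contact_force: [-1.4, 0.1, -1.4]
gripper_width: 0.217
gripper_force: 59.8
time_s: 16.48
tool_pos: [533.6, 251.9, 63.6]
tcp_rot: [3.127, -0.294, -0.003]
contact_force: [-0.6, 0.4, -1.6]
gripper_width: 0.215
gripper_force: 59.9
```

View pics/c7.png

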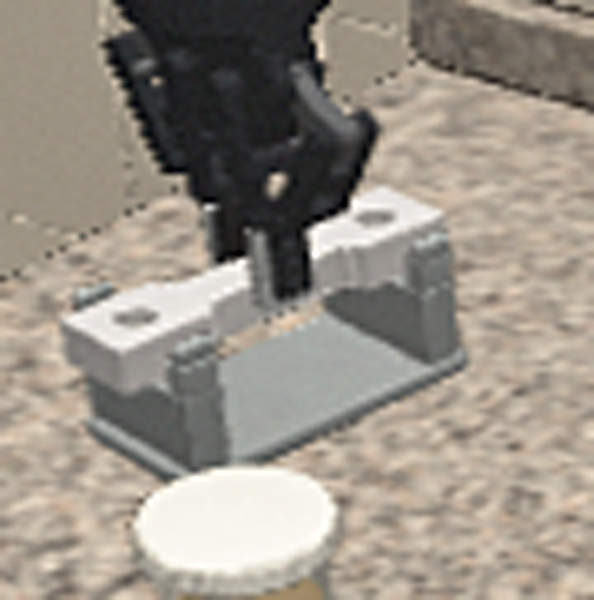

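The bar sits in both notches, with its holes at crop (136,317) and (376,217). Quick check of where its centre is.

```bash
python3 - <<'E'
from h import *
a=at('scene',(180.6,202.8),68.2);b=at('scene',(217,186.2),68.2)
print(a,b,(a+b)/2,np.degrees(np.arctan2(*(b-a)[::-1])))
E
R='python3 -m crank'
$R '[[[0,0,0],[0,0,-0.002],1],[[0,0,0],[0,0,-0.004],1],[[0,0,0],[0,0,-0.004],1],[[0,0,0],[0,0,-0.004],1]]'
```

```text
[478.1 259.6] [586.1 239.2] [532.1 249.4] -10.696510735778132
time_s: 16.87
tool_pos: [534.5, 252.1, 60.9]
tcp_rot: [-3.128, 0.294, -0.0]
contact_force: [-0.3, -0.8, -2.0]
gripper_width: 0.212
gripper_force: 59.9
```

```bash
R='python3 -m crank'
$R '[[[0,0,0],[0.001,-0.0015,-0.001],1],[[0,0,0],[0.001,-0.0015,-0.0015],1],[[0,0,0],[0.001,-0.0015,-0.0015],1]]'
$R '[[[0,0,0],[0,0,0],0.7],[[0,0,0],[0,0,0],0.45],[[0,0,0],[0,0,0],0.45],[[0,0,0],[0,0,0],0.45],[[0,0,0],[0,0,0],0.45]]'
$R '[[[0,0,0],[0,0,0.015],0.45],[[0,0,0],[0,0,0.04],0.45],[[0,0,0],[0,0,0.08],0.45],[[0,0,0],[0,0,0.12],0.45],[[0,0,0],[0,0,0.12],0.45]]'
python3 - <<'E'
from h import *
s,im=snap('scene','s8.png')
i=cv2.resize(im[150:250,160:250,::-1],None,fx=6.6,fy=6,interpolation=cv2.INTER_CUBIC); cv2.imwrite('pics/c8.png',i)
E
```

```text
time_s: 17.12
tool_pos: [535.2, 251.6, 60.4]
tcp_rot: [-3.126, 0.293, 0.001]
contact_force: [-4.0, 0.7, 5.3]
gripper_width: 0.211
gripper_force: 60.7
time_s: 17.53
tool_pos: [535.6, 250.3, 59.3]
tcp_rot: [3.127, -0.295, 0.0]
contact_force: [-0.4, 0.2, 0.4]
gripper_width: 0.547
gripper_force: 0.0
time_s: 17.95
tool_pos: [540.9, 250.9, 187.8]
tcp_rot: [-3.121, 0.294, -0.022]
contact_force: [1.7, -0.2, 0.6]
gripper_width: 0.552
gripper_force: 0.0
```

View pics/c8.png

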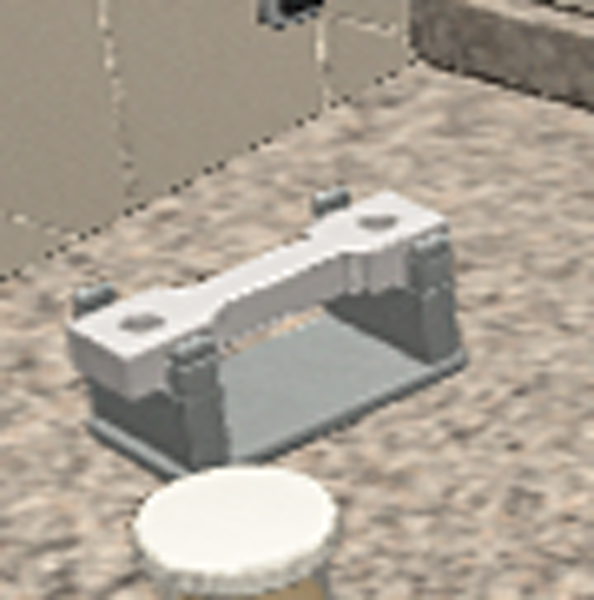

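The bar rests level in both notches, with its holes at crop (143,322) and (378,221). The gripper is clear, so I'll hand in.

```bash
python3 -m crank '[[[0,0,0],[0,0,0],0.45],[[0,0,0],[0,0,0],0.45],[[0,0,0],[0,0,0],0.45]]'; python3 -c "
from h import *
a=at('scene',(160+143/6.6,150+322/6),65);b=at('scene',(160+378/6.6,150+221/6),65);print((a+b)/2)
print(job_done())"
```

```text
time_s: 18.25
tool_pos: [534.2, 250.4, 177.5]
tcp_rot: [3.126, -0.294, -0.005]
contact_force: [-0.5, 0.1, 0.5]
gripper_width: 0.548
gripper_force: 0.0
[534.2 249.6]
the job is handed in; nothing more can be done
None
```

I handed the job in at 18 s: the knob gave clockwise (turned about 1.33 rad), and the bar was drawn out, laid flat, regrasped by its waist and set in both forks, about 2 mm off centre by camera; the hand-in returned no verdict.

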